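Log a sample: scan its label, rest the scanner, press the start pedal

TASK

Log the sample in: take the hand scanner off its rest, aim it squarely at the middle of the barcode label on the tilted sample from about 9 cm away, and hold it steady there for at least a second without touching the sample or its stand. Lay the scanner back in its rest the way it lay, then press the spring pedal down to its stop with the gripper, hold it a moment and let it come up again. Leave the jars, bottle and beaker where they stand.

Things in the scene. Friction and masses are not known exactly. Their poses are not given: they have to be found in the camera images.
- scanner: Hand scanner, 0.18 kg: grey bar 130 mm long (x -75 to +55), 36 wide (y), 28 high, with a black head 46 mm wide at the +x end turned 45 degrees down, reaching 90 mm ahead of the origin and 10 mm below the bar's underside. Origin: underside of the bar, midway between the saddles; x towards the head, z up. Grip it across y at the origin, 14 mm above the underside. Starts in the rest, right way up.
- scanner_window (a point): Centre of the scanner's glass window, at x 79 mm, z 1 mm in the scanner's frame. Its x axis is the beam, leaving the window 45 degrees below the bar's x axis; its y axis is the scanner's y.
- rest: Fixed aluminium scanner rest: base 170 x 80 x 8 mm, two forked saddles at x = -45 and +45 mm (10 mm thick). The bar lies along x on the saddle floors, 30 mm above the table, between prongs 46 mm apart (y), 11 mm high. Between the saddles the bar is free on both sides. Origin: centre of its underside, z up. The scanner's head belongs at the +x end, its origin over the rest's within 25 mm.
- label (a point): Centre of the barcode label (56 mm along y, 40 mm along x) on a white sample cassette 80 x 66 mm, on a plate 100 x 92 mm that tilts between two cheeks (102 mm apart, 87 mm high). About 89 mm above the table. z is the label's outward normal, leaning 35 to 54 degrees from vertical, towards the robot's side; friction holds the tilt.
- pedal (a joint): Spring pedal: 0 up at rest, 0.30 rad fully down at its stop. It springs back. Pushing 75 mm from the hinge takes about 8 N at the stop.
- pedal_pad (a point): Top of the pedal's ribbed black rubber pad (55 x 56 mm), 75 mm from the hinge. The steel pedal plate is 100 x 68 mm, on a grey base 130 x 90 mm; hinge at the far edge, 26 mm above the table, near edge raised. This point is about 58 mm above the table at rest, 36 mm at the stop. z is the pad's outward normal, x points along the plate to the hinge.
- jar_a: White plastic sample jar, 40 mm wide, 36 mm high, loose; origin: centre of its underside. A bystander.
- jar_b: Another such white jar, a bystander.
- bottle: White plastic bottle with a paper label, 64 mm wide, 150 mm high, loose; origin: centre of its underside. A bystander.
- beaker: Glass beaker, 70 mm wide, 85 mm high, loose; origin: centre of its underside. A bystander.
- stand: Fixed base of the tilting sample stand, 100 x 120 x 12 mm, carrying the cheeks and the tilting plate with the sample; origin: centre of its underside; at yaw 0 its label leans to -x of this frame.
Mind the look-alikes: they are no part of the job. Several things have the shape of the rest; the one meant has the colours described above.

How it is judged:
By the outcome, as a careful person would: the job done as asked, in the order asked, and still so for the second after the job is handed in, with the robot touching nothing.
It also fails if it takes over 67 s, if anything falls off the work surface, if the arm or the gripper's body presses on something with over 40 N, if the wrist force passes 120 N, or if a joint passes its speed limit or range.

ROBOT

A 7-joint arm with a two-finger parallel gripper is mounted at the origin on the work surface. World frame = base frame: x ahead of the robot, y to its left, z up, the work surface at z = 0. Lengths are in m, angles in degrees, forces in N, time in s.
With the tool pointing down it reaches from about 0.4 to 0.85 m from the base axis. Payload 4.5 kg.
Tool frame: the origin (TCP) lies on the centre line of the jaws, within the pads' length; the fingertips stand 8 mm ahead of it and the grasp point (between the pads) lies 11 mm behind it; z points along the fingers, y is the line along which they close (so a half turn about z gives the same grasp; the last joint's range is limited). The gripper opens to 88 mm and grips with 3 to 60 N. Pads are 18 mm wide; open, the fingers measure 123 mm over their backs; the gripper's body (75 mm by 187 mm) begins 45 mm behind the grasp point.
Start: joints at [75.963, 39.483, -11.15, 89.685, 9.013, 51.709, -12.324], TCP at [0.172, -0.601, 0.247] pointing down, gripper open.
Joint ranges: [-172.22, 172.22], [-26.19, 119.32], [-84.43, 86.54], [7.71, 146.69], [-57.33, 237.33], [2.42, 119.75], [-152.13, 152.13]. Speed limits (degrees/s): [147.25, 147.25, 180, 180, 180, 180, 180].

INTERFACE

Orientations are given as [roll, pitch, yaw] about the fixed x, y, z axes, in that order (R = Rz(yaw) Ry(pitch) Rx(roll)).
In Python, from plant import * gives the robot as it stands.
- The arm moves only by the tool apply_moves, never from a script. Its argument "targets" is one flat list of numbers, 5 for each row, row after row: the shift along the tool's x, y, z each as a share of 20 cm, from -1 to 1, then the turn about the tool's z as a share of 2 pi rad, from -1 to 1, then the opening, from -1 (shut) to 1 (fully open). A call has 1 to 8 rows; each row is the pose to reach, as a shift and turn from the pose commanded when the call began, along the tool's axes at that moment, turning the shorter way round; what a row does not reach only later rows make up. A row lasts 1/12 s, in which the tool goes at most 41.7 mm and 7.16 degrees, less where a joint would pass 70% of its speed; a pose out of reach is approached as far as the arm can. A call with a number of a shift or a turn outside -1 to 1 is refused whole. A call with a gripper value outside its range is refused whole. The fingers move at their own pace and stop on an object; "squeeze" is the grip in N (left out, the last holds). Time passes only in rows, so rows that repeat a pose let the fingers close. It gives the time, the measured TCP pose, the force, the opening and the grip force at its end, in the units of the state.
- sense(): the state, without advancing time (a new reading comes with each control period).
- camera(name): name is "scene" or "side" or "wrist"; returns the picture (400x640x3 uint8, red, green, blue); there is no depth.
- camera_info(name): a dict with "vfov" (degrees; the focal length in pixels is half the picture's height over the tangent of half this angle, whatever the lens; pixels are square), "cx", "cy" (the principal point, pixels), "extrinsics" (4x4, takes a point from camera to world coordinates). Camera axes: x right, y up, looking along -z (the intrinsics and any distortion apply to the point x, -y, -z); pixel columns grow to the right and rows downward; lengths in m; the calibration is good to about 2 mm. The wrist camera is an equidistant fisheye: a pixel r from the principal point sees the ray r / f radians off the axis. A picture is of the moment at which its call begins: read the wrist's pose just before it. camera_info takes no time and is no camera call; for the wrist camera it gives the pose at the moment of the call.
- finish_job(): hands the job in; it is judged then, once.
The state is a dict: "time": time; "joint_pos": joint angles; "dq": joint speeds; "joint_torque": joint torques, N m; "position": TCP position; "ee_rot": TCP orientation; "wrist_force": force on the tool from outside, world axes, zero at the start; "moment": the same for the moment, N m; "opening": finger opening in m; "grip_force": force on a finger pad.
Only numpy, scipy, OpenCV 4.12 (cv2) and the standard library are available. Lean on these libraries where they do the work, as an engineer would, in place of code of your own. Each camera call takes 0.05 s, during which the arm holds its last target. There are 200 camera calls.

## Working session

There is one attempt and no reset: what is moved stays moved. The work goes in short steps, Python scripts to look and compute and a tool call to move; the robot and the scene stay as the last step left them, time stands still between calls to the robot, and variables do not carry over. Pictures are saved under pics/ and viewed, at most 13 in all, crops included, and the job is handed in when it is done.

Besides the shell and the picture viewer there is one more tool, called as name(argument=value, ...) on one line, values as JSON. apply_moves: Moves the arm, as the interface text tells. Its arguments: {"type":"object","properties":{"targets":{"type":"array"},"squeeze":{"type":"number"}},"required":["targets"]}

```bash
ls; mkdir -p pics; python3 - <<'E'
from plant import *
import cv2
print(sense())
for n in ["scene","side","wrist"]:
    i=camera_info(n);print(n,i)
    cv2.imwrite(f"pics/{n}0.png",camera(n)[:,:,::-1])
E
```

```text
pics
{'time': 0.0, 'joint_pos': array([ 75.96243694,  39.53339705, -11.14503676,  89.74381156,
         9.01257056,  51.70854967, -12.32367684]), 'dq': array([-0.04890563, -0.02559122,  0.08346221, -0.0412121 , -0.00148283,
       -0.09384526,  0.00304764]), 'joint_torque': array([ 2.16493127e-04, -5.27563512e+01, -1.26640566e+00, -1.53428507e+01,
       -5.25018037e-02,  6.60380727e-03,  1.88407257e-04]), 'position': array([ 0.17179218, -0.60029612,  0.2459127 ]), 'ee_rot': array([-1.79896364e+02,  7.18680714e-03,  1.59796389e+01]), 'wrist_force': array([-0.02833073, -0.1975821 , -0.16144206]), 'moment': array([ 0.00204301, -0.03107207,  0.01561441]), 'grip_force': 0.0, 'opening': 0.08807690521730296}
scene {'vfov': 57.80666765708175, 'cx': 317.6801536047759, 'cy': 202.6958822987188, 'extrinsics': array([[-0.54648378, -0.5122108 ,  0.66256741,  1.12289539],
       [ 0.83732319, -0.34897801,  0.42083753,  0.38443564],
       [ 0.01566393,  0.78476394,  0.6195968 ,  0.68286892],
       [ 0.        ,  0.        ,  0.        ,  1.        ]])}
side {'vfov': 46.24023474842234, 'cx': 327.51467418982645, 'cy': 207.6092321056664, 'extrinsics': array([[ 9.28377935e-01,  2.20778183e-01, -2.98950503e-01,
         6.87521719e-02],
       [-3.71636002e-01,  5.53778902e-01, -7.45127915e-01,
        -1.07192505e+00],
       [ 1.04449412e-03,  8.02861085e-01,  5.96165235e-01,
         9.64797597e-01],
       [ 0.00000000e+00,  0.00000000e+00,  0.00000000e+00,
         1.00000000e+00]])}
wrist {'vfov': 65.70646984690485, 'cx': 317.60417438347764, 'cy': 196.64813020158826, 'extrinsics': array([[ 0.27657505,  0.91624302,  0.2898361 ,  0.24736653],
       [-0.96099064,  0.2642603 ,  0.08163017, -0.57963291],
       [-0.0017991 , -0.30110665,  0.95358877,  0.38412869],
       [ 0.        ,  0.        ,  0.        ,  1.        ]])}
```

View pics/scene0.png

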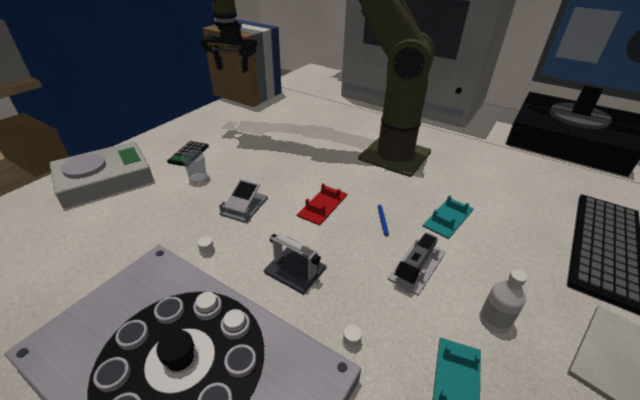

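View pics/side0.png

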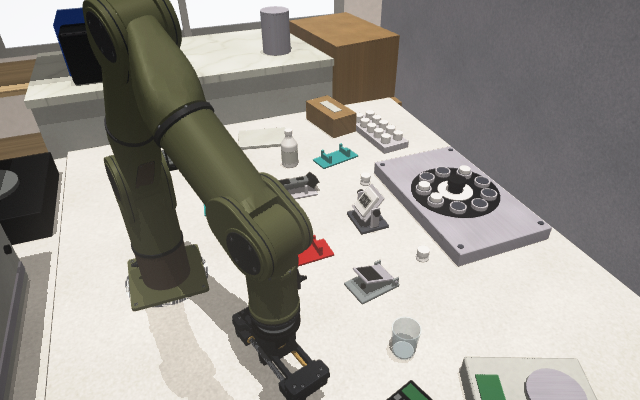

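```bash
cat > h.py <<'E'
import numpy as np, cv2
from plant import *
def ray(info,u,v,fish=False):
    f=200/np.tan(np.radians(info["vfov"]/2)); x=(u-info["cx"])/f; y=(v-info["cy"])/f
    if fish:
        r=np.hypot(x,y); s=np.sin(r)/max(r,1e-9); d=np.array([x*s,-y*s,-np.cos(r)])
    else: d=np.array([x,-y,-1.])
    E=info["extrinsics"]; d=E[:3,:3]@d; return E[:3,3],d/np.linalg.norm(d)
def onz(info,u,v,z,fish=False):
    o,d=ray(info,u,v,fish); return o+d*(z-o[2])/d[2]
def tri(rays):
    A=sum(np.eye(3)-np.outer(d,d) for o,d in rays); b=sum((np.eye(3)-np.outer(d,d))@o for o,d in rays)
    p=np.linalg.solve(A,b); return p,[np.linalg.norm(np.cross(p-o,d)) for o,d in rays]
def proj(info,p,fish=False):
    E=info["extrinsics"]; c=E[:3,:3].T@(np.array(p)-E[:3,3]); f=200/np.tan(np.radians(info["vfov"]/2))
    x,y,z=c[0],-c[1],-c[2]
    if fish:
        r=np.hypot(x,y); t=np.arctan2(r,z); k=t/r
    else: k=1/z
    return info["cx"]+f*k*x, info["cy"]+f*k*y
E
python3 - <<'E'
from h import *
s=camera_info("scene")
for n,u,v,z in [("scanner",417,262,.045),("label",298,250,.09),("pedal",243,198,.05),("jarA",205,245,.018),("jarB",352,337,.018),("bottle",500,318,0),("beaker",198,180,0),("red",322,204,0),("teal1",448,216,0)]:
    print(n,onz(s,u,v,z).round(3))
a=cv2.imread("pics/scene0.png");b=cv2.imread("pics/side0.png")
A=cv2.resize(a[165:315,210:460],None,fx=3.2,fy=3.2,interpolation=cv2.INTER_CUBIC)
cv2.imwrite("pics/c1.png",A)
cv2.imwrite("pics/c2.png",cv2.resize(b[160:320,260:460],None,fx=3.7,fy=3.7,interpolation=cv2.INTER_CUBIC))
E
```

```text
scanner [0.498 0.269 0.045]
label [0.659 0.039 0.09 ]
pedal [ 0.548 -0.233  0.05 ]
jarA [ 0.721 -0.21   0.018]
jarB [0.739 0.229 0.018]
bottle [0.509 0.473 0.   ]
beaker [ 0.513 -0.469  0.   ]
red [ 0.391 -0.065  0.   ]
teal1 [0.23  0.271 0.   ]
```

View pics/c1.png

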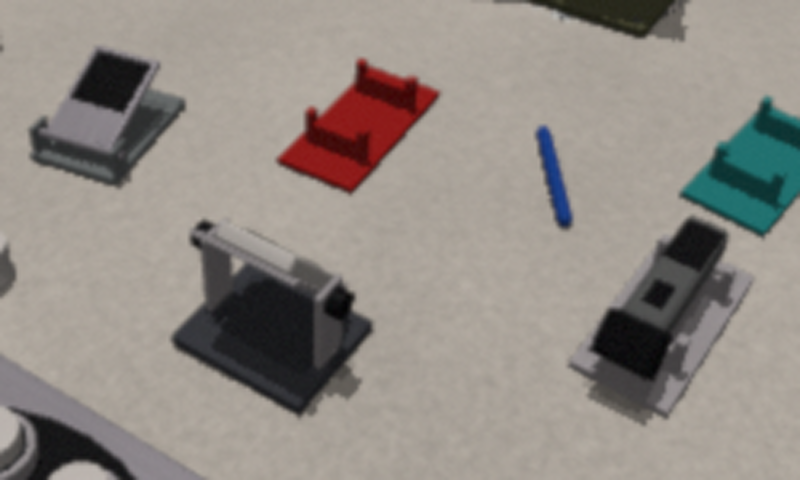

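View pics/c2.png

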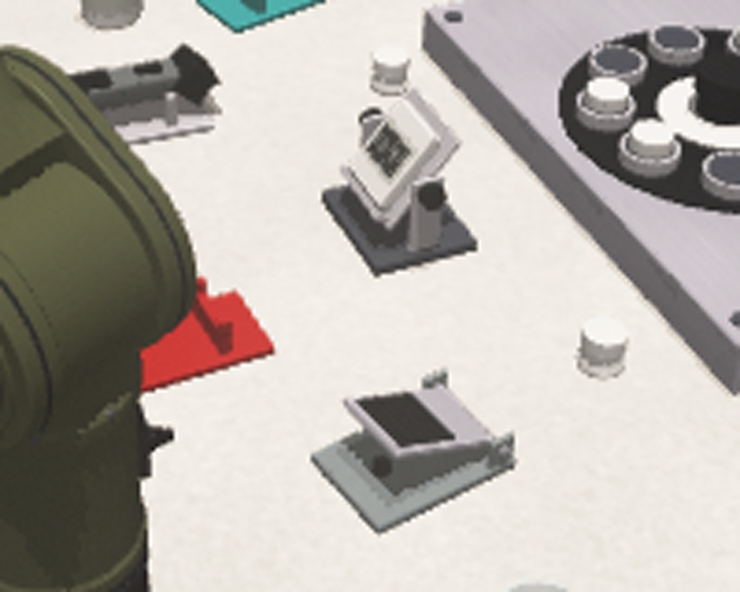

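apply_moves(targets=[0.5,-0.3,-0.1,0,1,1,-0.65,-0.25,0,1,1,-0.65,-0.25,0,1,1,-0.65,-0.25,0,1,1,-0.65,-0.25,0,1,1,-0.65,-0.25,0,1,1,-0.65,-0.25,0,1])

```text
time: 0.73
position: [0.3356, -0.4143, 0.2984]
ee_rot: [-180.0, -0.4, 16.7]
wrist_force: [0.6, -0.6, 0.2]
opening: 0.0881
grip_force: 0.0
```

apply_moves(targets=[0.3,-0.4,-0.1,0,1,0.5,-1,-0.1,0,1,0.5,-1,-0.1,0,1,0.5,-1,-0.1,0,1,0.5,-1,-0.1,0,1,0.5,-1,-0.1,0,1,0.5,-1,-0.1,0,1])

```text
time: 1.32
position: [0.3703, -0.1967, 0.3171]
ee_rot: [-179.9, -0.1, 16.5]
wrist_force: [-0.0, -0.7, -0.2]
opening: 0.0882
grip_force: 0.0
```

```bash
python3 - <<'E'
from h import *
import json
i=camera_info("wrist"); im=camera("wrist")
cv2.imwrite("pics/w1.png",im[:,:,::-1]); np.save("w1.npy",i["extrinsics"])
cv2.imwrite("pics/side1.png",camera("side")[:,:,::-1])
s=sense();print(s["time"],s["position"],s["ee_rot"])
E
```

```text
1.4167 [ 0.36962121 -0.20127949  0.31678606] [1.79961260e+02 6.73212949e-03 1.60426438e+01]
```

View pics/w1.png

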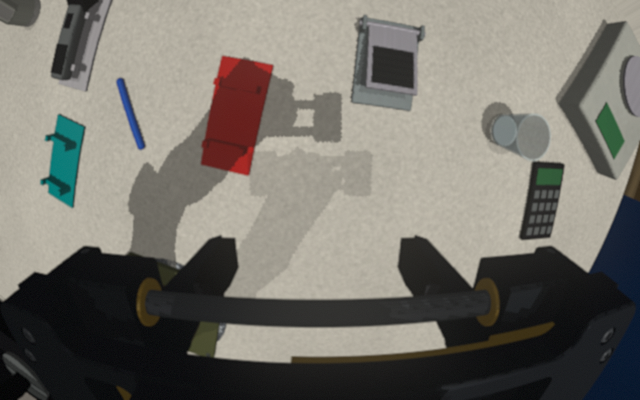

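apply_moves(targets=[0.4,-0.4,0,0,1,1,-1,0,0,1,1,-1,0,0,1,1,-1,0,0,1,1,-1,0,0,1,1,-1,0,0,1,1,-1,0,0,1,1,-1,0,0,1])

```text
time: 2.08
position: [0.5105, 0.0521, 0.3164]
ee_rot: [-179.8, -0.3, 16.3]
wrist_force: [0.3, -0.1, 0.9]
opening: 0.0881
grip_force: 0.0
```

apply_moves(targets=[0.05,-0.2,0,0,1,0.05,-0.36,0,0,1,0.05,-0.36,0,0,1,0.05,-0.36,0,0,1,0.05,-0.36,0,0,1])

```text
time: 2.5
position: [0.4973, 0.1155, 0.3163]
ee_rot: [179.9, 0.1, 15.8]
wrist_force: [-0.2, -0.4, 0.1]
opening: 0.0882
grip_force: 0.0
```

```bash
python3 - <<'E'
from h import *
i=camera_info("wrist"); im=camera("wrist")
cv2.imwrite("pics/w2.png",im[:,:,::-1]); np.save("w2.npy",i["extrinsics"])
cv2.imwrite("pics/side2.png",camera("side")[:,:,::-1])
s=sense();print(s["time"],s["position"],s["ee_rot"])
E
```

```text
2.6 [0.49727444 0.1154174  0.31645078] [1.79913992e+02 3.44792412e-02 1.57258425e+01]
```

View pics/w2.png

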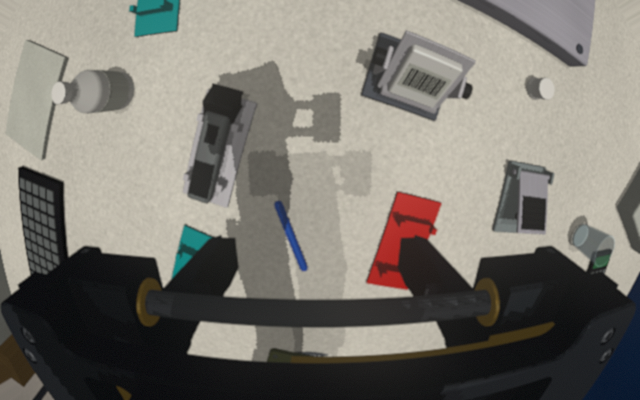

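```bash
python3 - <<'E'
import cv2,numpy as np
w=cv2.imread("pics/w2.png");s=cv2.imread("pics/side2.png")
def c(im,x,y,W,H):
    return cv2.resize(im[y:y+H,x:x+W],(400,300),interpolation=cv2.INTER_CUBIC)
o=np.vstack([np.hstack([c(w,360,25,120,90),c(s,325,165,80,60)]),np.hstack([c(w,150,75,176,132),c(s,270,160,80,60)])])
cv2.imwrite("pics/m1.png",o)
E
```

```text
(no output)
```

View pics/m1.png

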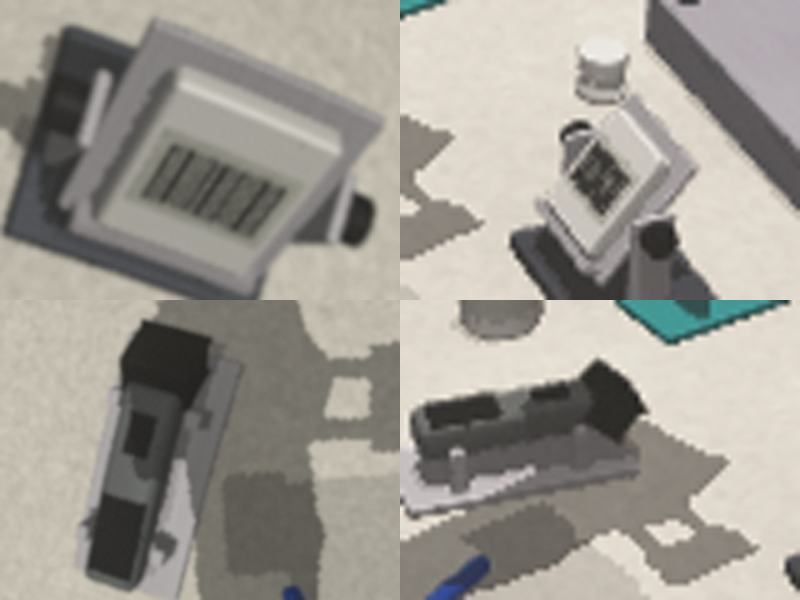

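```bash
cat > m.py <<'E'
from h import *
sc=camera_info("scene");sd=camera_info("side");wi=camera_info("wrist")
w1=dict(wi,extrinsics=np.load("w1.npy"));w2=dict(wi,extrinsics=np.load("w2.npy"))
W=lambda a,b:ray(w2,360+a/3.3333,25+b/3.3333,True)
S=lambda a,b:ray(sd,325+a/5,165+b/5)
cw=[(172,88),(332,160),(255,272),(103,222)]; cs=[(222,113),(264,170),(202,256),(157,188)]
# order: top-left(+y), top-right, bottom-right, bottom-left  in wrist ; side: TL=top, TR=right, BR=bottom, BL=left
P=[]
for a,b in zip(cw,cs):
    p,e=tri([W(*a),S(*b)]);P.append(p);print(p.round(4),np.round(e,4))
P=np.array(P);c=P.mean(0);n=np.linalg.svd(P-c)[2][2];n*=np.sign(n[2])
print("centre",c,"n",n,"lean",np.degrees(np.arccos(n[2])),"az",np.degrees(np.arctan2(n[1],n[0])))
print("edges",[np.linalg.norm(P[i]-P[(i+1)%4]).round(4) for i in range(4)])
print("barcode",tri([W(218,192.5),S(201,182)]))
# PnP wrist
f=200/np.tan(np.radians(wi["vfov"]/2))
def und(i,a,b):
    o,d=W(a,b);d=w2["extrinsics"][:3,:3].T@d;return [d[0]/-d[2],-d[1]/-d[2]]
obj=np.array([[.04,.033,0],[.04,-.033,0],[-.04,-.033,0],[-.04,.033,0]])
for name,pts,E in [("w",[und(0,*a) for a in cw],w2["extrinsics"]),("s",[[(325+a/5-sd["cx"])/(200/np.tan(np.radians(sd["vfov"]/2))),(165+b/5-sd["cy"])/(200/np.tan(np.radians(sd["vfov"]/2)))] for a,b in cs],sd["extrinsics"])]:
    r=cv2.solvePnPGeneric(obj,np.array(pts),np.eye(3),None,flags=cv2.SOLVEPNP_IPPE)
    for rv,tv,er in zip(r[1],r[2],r[3]):
        F=E[:3,:3]@np.diag([1,-1,-1]);n=F@cv2.Rodrigues(rv)[0][:,2];
        print(name,"c",(F@tv[:,0]+E[:3,3]).round(4),"lean",np.degrees(np.arccos(n[2])).round(1),"az",np.degrees(np.arctan2(n[1],n[0])).round(1),er*f)
V=lambda a,b:ray(w2,150+a/2.2727,75+b/2.2727,True)
pad=tri([V(118,238),ray(sc,427.8,240.9),ray(sd,282.6,182.4)]);but=tri([V(140,134),ray(sc,415.6,256.6),ray(sd,300,178.8)])
print("pad",pad,"but",but)
for z in [.058]:
    a=onz(w2,150+118/2.2727,75+238/2.2727,z,True);b=onz(w2,150+140/2.2727,75+134/2.2727,z,True);d=b-a
    print(a,b,"yaw",np.degrees(np.arctan2(d[1],d[0])))
e=[onz(w2,150+x/2.2727,75+y/2.2727,.008,True) for x,y in [(243,65),(185,298)]];d=e[0]-e[1];print("restedge",e,np.degrees(np.arctan2(d[1],d[0])))
e=[onz(w2,150+x/2.2727,75+y/2.2727,.058,True) for x,y in [(125,95),(88,275)]];d=e[0]-e[1];print("left edge",e,np.degrees(np.arctan2(d[1],d[0])))
e=[onz(w2,150+x/2.2727,75+y/2.2727,.058,True) for x,y in [(88,275),(140,285)]];print("tail",e,(e[0]+e[1])/2)
print("pedal",tri([ray(w1,394,69,True),ray(sc,244.4,190),ray(sd,369.5,273)]))
E
python3 m.py
```

```text
[0.6637 0.0503 0.1075] [0.0021 0.0021]
[ 0.662  -0.0146  0.1054] [0.0018 0.0018]
[ 0.6187 -0.0189  0.0524] [0.0025 0.0025]
[0.6168 0.0491 0.0606] [0.0037 0.0037]
centre [0.640275   0.01649006 0.08149014] n [-0.74043127 -0.05450475  0.66991848] lean 47.939226740829305 az -175.78992719551408
edges [np.float64(0.0649), np.float64(0.0685), np.float64(0.0685), np.float64(0.0664)]
barcode (array([0.63631061, 0.01687893, 0.08263255]), [np.float64(0.00012463162723027352), np.float64(0.0001246316272305263)])
w c [0.6403 0.0127 0.0647] lean 55.4 az 175.0 [1.17972689]
w c [0.6433 0.0144 0.0695] lean 43.4 az 30.1 [2.4169863]
s c [ 0.7087  0.1395 -0.0188] lean 69.4 az -71.4 [0.27486057]
s c [ 0.7077  0.1392 -0.0184] lean 60.2 az -169.3 [0.27636734]
pad (array([0.43138872, 0.26487347, 0.05567241]), [np.float64(0.0017218127445006676), np.float64(0.004884392379460597), np.float64(0.0036892098563920577)]) but (array([0.49703883, 0.26152704, 0.05615478]), [np.float64(0.000498046855139392), np.float64(0.002086583907840166), np.float64(0.0016775014851276933)])
[0.43227347 0.26233233 0.058     ] [0.49788254 0.26080596 0.058     ] yaw -1.3327261679404763
restedge [array([0.5482139 , 0.21939941, 0.008     ]), array([0.3852691 , 0.22291221, 0.008     ])] -1.2350043906741526
left edge [array([0.51822898, 0.27512414, 0.058     ]), array([0.40318598, 0.27837025, 0.058     ])] -1.6162596740183182
tail [array([0.40318598, 0.27837025, 0.058     ]), array([0.40645458, 0.24308071, 0.058     ])] [0.40482028 0.26072548 0.058     ]
pedal (array([ 0.51937101, -0.25523658,  0.05275012]), [np.float64(0.0015193592966193253), np.float64(0.0015004795799383546), np.float64(0.0016930122237993693)])
```

apply_moves(targets=[-0.05,0.2,0.2,0,1,-0.1,0.41,0.5,0,1,-0.1,0.41,0.5,0,1,-0.1,0.41,0.5,0,1,-0.1,0.41,0.5,0,1,-0.1,0.41,0.5,0,1,-0.1,0.41,0.5,0,1])

```text
time: 3.18
position: [0.5012, 0.035, 0.218]
ee_rot: [-180.0, -0.2, 16.0]
wrist_force: [1.8, 0.2, 0.2]
opening: 0.0879
grip_force: 0.0
```

```bash
python3 - <<'E'
from h import *
i=camera_info("wrist"); im=camera("wrist")
cv2.imwrite("pics/w3.png",im[:,:,::-1]); np.save("w3.npy",i["extrinsics"])
print(proj(i,[.638,.016,.087],True),sense()["position"])
E
```

```text
(np.float64(382.0382307876724), np.float64(50.04616731568328)) [0.50117567 0.03527921 0.21811359]
```

apply_moves(targets=[0.2,0.3,0,0,1,0.36,0.57,0,0,1,0.36,0.57,0,0,1,0.36,0.57,0,0,1,0.36,0.57,0,0,1,0.36,0.57,0,0,1])

```text
time: 3.73
position: [0.6007, -0.0547, 0.2174]
ee_rot: [-180.0, -0.1, 16.0]
wrist_force: [0.4, -0.5, 0.3]
opening: 0.0882
grip_force: 0.0
```

```bash
python3 - <<'E'
from h import *
i=camera_info("wrist"); im=camera("wrist")
cv2.imwrite("pics/w4.png",im[:,:,::-1]); np.save("w4.npy",i["extrinsics"])
q=proj(i,[.638,.016,.087],True);print(q,proj(i,[.52,-.255,.056],True),sense()["position"])
j=dict(i,extrinsics=np.load("w3.npy"));p=proj(j,[.638,.016,.087],True)
def c(im,x,y,W,H):
    x=int(np.clip(x-W/2,0,640-W));y=int(np.clip(y-H/2,0,400-H));print(x,y,W,H)
    return cv2.resize(im[y:y+H,x:x+W],(400,300),interpolation=cv2.INTER_CUBIC)
a=cv2.imread("pics/w3.png");b=cv2.imread("pics/w4.png");w1=cv2.imread("pics/w1.png")
r=proj(i,[.52,-.255,.056],True)
cv2.imwrite("pics/m2.png",np.vstack([np.hstack([c(a,*p,160,120),c(b,*q,160,120)]),np.hstack([c(b,*r,160,120),c(w1,390,65,120,90)])]))
E
```

```text
(np.float64(251.19790844671047), np.float64(129.57783460857218)) (np.float64(453.8242885536284), np.float64(286.45643022178615)) [ 0.60006042 -0.05372123  0.21731032]
302 0 160 120
171 69 160 120
373 226 160 120
330 20 120 90
```

View pics/m2.png

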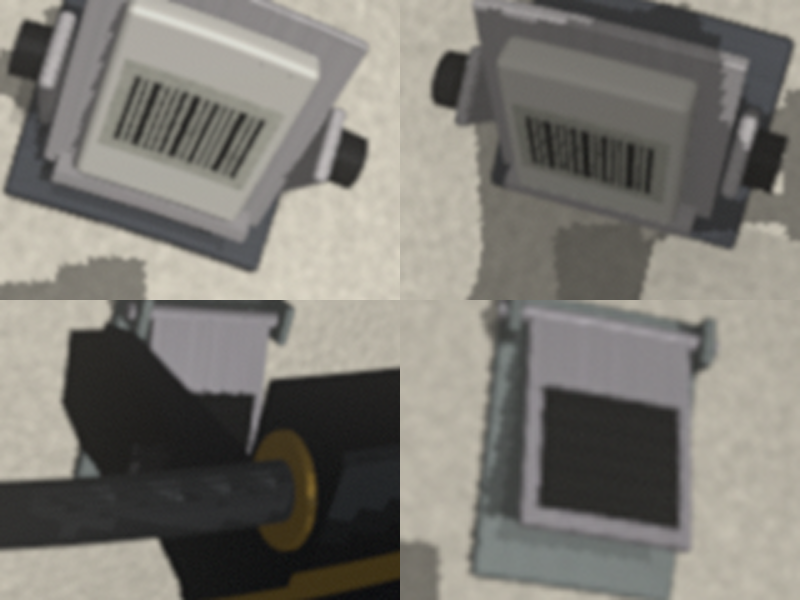

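```bash
cat > m2.py <<'E'
from h import *
wi=camera_info("wrist")
I=[dict(wi,extrinsics=np.load(f"w{k}.npy")) for k in (2,3,4)]
o=[(360,25,3.3333),(302,0,2.5),(171,69,2.5)]
def fit(name,pts,views=(0,1,2)):
    P=[]
    for q in pts:
        p,e=tri([ray(I[k],o[k][0]+(q[k][0]+.5)/o[k][2]-.5,o[k][1]+(q[k][1]+.5)/o[k][2]-.5,True) for k in views]);P.append(p);print(p.round(4),np.round(e,4))
    P=np.array(P);c=P.mean(0);n=np.linalg.svd(P-c)[2][2];n*=np.sign(n[2])
    print(name,"c",c.round(4),"n",n.round(3),"lean",np.degrees(np.arccos(n[2])).round(1),"az",np.degrees(np.arctan2(n[1],n[0])).round(1),"edges",[np.linalg.norm(P[i]-P[(i+1)%4]).round(4) for i in range(4)])
    d=P[1]-P[0]+P[2]-P[3];print("  yaw of width",np.degrees(np.arctan2(d[1],d[0])).round(1),"tilt",np.degrees(np.arcsin(d[2]/np.linalg.norm(d))).round(1))
    d=P[0]-P[3]+P[1]-P[2];print("  slope of height",np.degrees(np.arcsin(d[2]/np.linalg.norm(d))).round(1))
fit("bar",[((172,145),(133,77),(128,117)),((288,190),(265,122),(253,150)),((265,238),(238,177),(250,193)),((142,198),(113,135),(134,163))])
fit("cas",[((172,88),(135,12),(100,68)),((332,160),(315,80),(292,115)),((255,272),(238,220),(275,212)),((103,222),(80,175),(112,163))])
fit("bar2",[((172,145),(133,77),(128,117)),((288,190),(265,122),(253,150)),((265,238),(238,177),(250,193)),((142,198),(113,135),(134,163))],(1,2))
E
python3 m2.py
```

```text
[0.6449 0.0431 0.0956] [0.0003 0.0006 0.0004]
[ 0.6447 -0.003   0.0979] [0.0001 0.0001 0.    ]
[ 0.6268 -0.0041  0.0822] [0.0016 0.0017 0.0008]
[0.6263 0.0429 0.0751] [0.0007 0.0011 0.0005]
bar c [0.6357 0.0197 0.0877] n [-0.704  0.07   0.706] lean 45.1 az 174.3 edges [np.float64(0.0461), np.float64(0.0239), np.float64(0.0475), np.float64(0.0277)]
  yaw of width -89.8 tilt 5.8
  slope of height 44.6
[0.661  0.0512 0.1125] [0.0015 0.0018 0.0008]
[ 0.6607 -0.0127  0.1085] [0.0013 0.0017 0.0009]
[ 0.6161 -0.0138  0.0561] [0.0019 0.0022 0.0024]
[0.6154 0.0523 0.0576] [0.0025 0.0044 0.0067]
cas c [0.6383 0.0192 0.0837] n [-0.765 -0.029  0.643] lean 50.0 az -177.8 edges [np.float64(0.064), np.float64(0.0688), np.float64(0.0662), np.float64(0.0714)]
  yaw of width -89.8 tilt -2.4
  slope of height 49.9
[0.645  0.0433 0.0948] [0.0005 0.0005]
[ 0.6447 -0.003   0.0977] [0. 0.]
[ 0.6266 -0.0036  0.0776] [0.0002 0.0002]
[0.6266 0.043  0.0752] [0.0008 0.0008]
bar2 c [0.6357 0.0199 0.0863] n [-0.735  0.041  0.676] lean 47.4 az 176.8 edges [np.float64(0.0464), np.float64(0.027), np.float64(0.0466), np.float64(0.0269)]
  yaw of width -90.2 tilt 3.3
  slope of height 47.3
```

apply_moves(targets=[-0.05,-0.4,0,0,1,-0.1,-1,0,0,1,-0.1,-1,0,0,1,-0.1,-1,0,0,1,-0.1,-1,0,0,1,-0.1,-1,0,0,1])

```text
time: 4.28
position: [0.5211, 0.1424, 0.2177]
ee_rot: [-179.6, 0.0, 16.9]
wrist_force: [0.7, 1.2, 0.2]
opening: 0.0883
grip_force: 0.0
```

apply_moves(targets=[-0.09,-0.69,0,0.048,1,-0.09,-0.69,0,0.048,1,-0.09,-0.69,0,0.048,1,-0.09,-0.69,0,0.048,1,-0.09,-0.69,0,0.048,1,-0.09,-0.69,0,0.048,1])

```text
time: 4.78
position: [0.4692, 0.2601, 0.2171]
ee_rot: [-180.0, 0.0, -1.0]
wrist_force: [0.4, -1.1, -0.2]
opening: 0.0878
grip_force: 0.0
```

```bash
python3 - <<'E'
from h import *
i=camera_info("wrist"); im=camera("wrist")
cv2.imwrite("pics/w5.png",im[:,:,::-1]); np.save("w5.npy",i["extrinsics"])
s=sense();print(s["time"],s["position"],s["ee_rot"])
q=proj(i,[.48,.26,.058],True);print(q)
W,H=200,150
x=int(np.clip(q[0]-W/2,0,640-W));y=int(np.clip(q[1]-H/2-15,0,400-H));print(x,y)
cv2.imwrite("pics/m3.png",cv2.resize(im[y:y+H,x:x+W,::-1],(800,600),interpolation=cv2.INTER_CUBIC))
E
```

```text
4.8333 [0.47025169 0.25822922 0.21700215] [ 1.79947788e+02  5.68449393e-03 -1.21670711e+00]
(np.float64(316.8937090316954), np.float64(171.20934819814474))
216 81
```

View pics/m3.png

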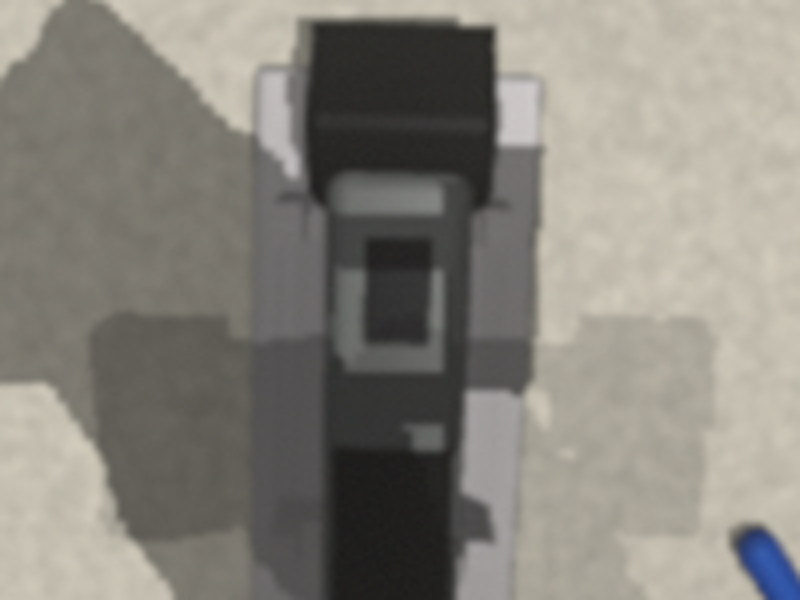

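```bash
python3 - <<'E'
from h import *
i=dict(camera_info("wrist"),extrinsics=np.load("w5.npy"))
for n,u,v,z in [("barfront",398,175,.058),("L280",327,280,.058),("R280",465,280,.058),("L550",325,550,.058),("R550",456,550,.058),("baseL",258,68,.008),("baseR",542,78,.008),("prongL",297,197,.041),("prongR",492,205,.041),("prongRrear",478,520,.041),("headtopL",305,20,.03),("headtopR",495,27,.03),("ridge",400,124,.058)]:
    print(n,onz(i,216+u/4,81+v/4,z,True).round(4))
print(proj(i,[.47,.26,.058],True))
E
```

```text
barfront [0.5257 0.2606 0.058 ]
L280 [0.5005 0.2782 0.058 ]
R280 [0.4999 0.2448 0.058 ]
L550 [0.4304 0.2811 0.058 ]
R550 [0.4299 0.2473 0.058 ]
baseL [0.5532 0.2992 0.008 ]
baseR [0.549  0.2206 0.008 ]
prongL [0.5194 0.2864 0.041 ]
prongR [0.5165 0.237  0.041 ]
prongRrear [0.4318 0.2407 0.041 ]
headtopL [0.565  0.2841 0.03  ]
headtopR [0.5623 0.2351 0.03  ]
ridge [0.538  0.2599 0.058 ]
(np.float64(317.06477235629444), np.float64(181.03838589553553))
```

apply_moves(targets=[0.0135,-0.02,0.15,0.003,1,0.0135,-0.02,0.33,0.003,1,0.0135,-0.02,0.5,0.003,1,0.0135,-0.02,0.67,0.003,1,0.0135,-0.02,0.8,0.003,1,0.0135,-0.02,0.88,0.003,1,0.0135,-0.02,0.92,0.003,1,0.0135,-0.02,0.92,0.003,1])

```text
time: 5.5
position: [0.4735, 0.2604, 0.0314]
ee_rot: [179.9, 0.1, -2.5]
wrist_force: [-0.2, -0.2, 0.2]
opening: 0.0883
grip_force: 0.0
```

```bash
python3 - <<'E'
from h import *
s=sense();print(s["time"],s["position"],s["ee_rot"],s["wrist_force"])
E
```

```text
5.5 [0.47354596 0.26036706 0.03138747] [ 1.79850167e+02  1.21124107e-01 -2.50368171e+00] [-0.2360685  -0.16230127  0.1922638 ]
```

apply_moves(targets=[0,-0.007,0,0,0.3,0,-0.007,0,0,-0.3,0,-0.007,0,0,-1,0,-0.007,0,0,-1,0,-0.007,0,0,-1,0,-0.007,0,0,-1,0,-0.007,0,0,-1,0,-0.007,0,0,-1], squeeze=30)

```text
time: 6.17
position: [0.4739, 0.264, 0.0328]
ee_rot: [180.0, -0.0, -2.4]
wrist_force: [1.0, -2.0, -0.0]
opening: 0.0366
grip_force: 1.5
```

```bash
python3 - <<'E'
from h import *
s=sense();print(s["time"],s["position"],s["ee_rot"],s["wrist_force"],s["opening"],s["grip_force"])
E
```

```text
6.1667 [0.47387659 0.26397021 0.0328032 ] [ 1.79997453e+02 -6.48004688e-03 -2.37750465e+00] [ 0.95768739 -2.0478179  -0.04629841] 0.036577046390660714 1.4772132187499665
```

apply_moves(targets=[0,0,0,0,-1,0,0,0,0,-1,0,0,0,0,-1,0,0,-0.05,0,-1,0,0,-0.15,0,-1,0,0,-0.3,0,-1,0,0,-0.45,0,-1,0,0,-0.6,0,-1])

```text
time: 6.83
position: [0.4732, 0.2636, 0.1541]
ee_rot: [180.0, 0.1, -2.4]
wrist_force: [1.6, -0.3, -2.2]
opening: 0.0354
grip_force: 30.0
```

```bash
python3 - <<'E'
from h import *
s=sense();print(s["time"],s["position"],s["ee_rot"],s["wrist_force"],s["moment"],s["opening"],s["grip_force"])
E
```

```text
6.8333 [0.47324848 0.26355383 0.15407416] [ 1.79954857e+02  5.98637637e-02 -2.37600112e+00] [ 1.61921811 -0.31731207 -2.21558788] [0.02639244 0.018136   0.01827585] 0.03542643227905419 29.996411399915814
```

apply_moves(targets=[0,0.08,0,0,-1,0,0.22,0,0,-1,0,0.4,0,0,-1,0,0.58,0,0,-1,0,0.74,0,0,-1,0,0.88,0,0,-1,0,0.96,0,0,-1,0,1,0,0,-1])

```text
time: 7.5
position: [0.4648, 0.0606, 0.153]
ee_rot: [179.9, 0.1, -2.6]
wrist_force: [-0.1, 0.2, -1.8]
opening: 0.0355
grip_force: 30.0
```

apply_moves(targets=[0.05,0.08,0,-0.003,-1,0.1,0.15,0,-0.006,-1,0.15,0.2,0,-0.0067,-1,0.155,0.213,0,-0.0067,-1,0.155,0.213,0,-0.0067,-1,0.155,0.213,0,-0.0067,-1])

```text
time: 8.0
position: [0.4941, 0.0215, 0.1527]
ee_rot: [-180.0, 0.0, 0.1]
wrist_force: [0.1, 0.4, -2.3]
opening: 0.0359
grip_force: 30.0
```

```bash
python3 - <<'E'
from h import *
s=sense();print(s["time"],s["position"],s["ee_rot"],s["wrist_force"])
i=camera_info("wrist"); a=camera("wrist")[:,:,::-1]; np.save("w6.npy",i["extrinsics"])
cv2.imwrite("pics/w6.png",a)
c=camera("scene")[:,:,::-1];d=camera("side")[:,:,::-1];cv2.imwrite("pics/scene6.png",c);cv2.imwrite("pics/side6.png",d)
p=s["position"]
def cr(im,q,W,H):
    x=int(np.clip(q[0]-W/2,0,640-W));y=int(np.clip(q[1]-H/2,0,400-H));print(x,y,W,H)
    return cv2.resize(im[y:y+H,x:x+W],(400,300),interpolation=cv2.INTER_CUBIC)
t=[.59,.02,.13]
o=np.vstack([np.hstack([cr(a,proj(i,t,True),200,150),cr(c,proj(camera_info("scene"),t),120,90)]),np.hstack([cr(d,proj(camera_info("side"),t),80,60),cr(d,proj(camera_info("side"),t),160,120)])])
cv2.imwrite("pics/m4.png",o)
print([np.round(x,1) for x in [proj(i,p+[.078,0,-.002],True),proj(camera_info("side"),p+[.078,0,-.002])]])
E
```

```text
8.0 [0.49410389 0.02147631 0.15273374] [-1.79956573e+02  4.04131321e-02  9.52681638e-02] [ 0.09021443  0.41644304 -2.32632984]
219 0 200 150
248 172 120 90
312 161 80 60
272 131 160 120
[array([316.8, 103. ]), array([346.9, 187.2])]
```

View pics/m4.png

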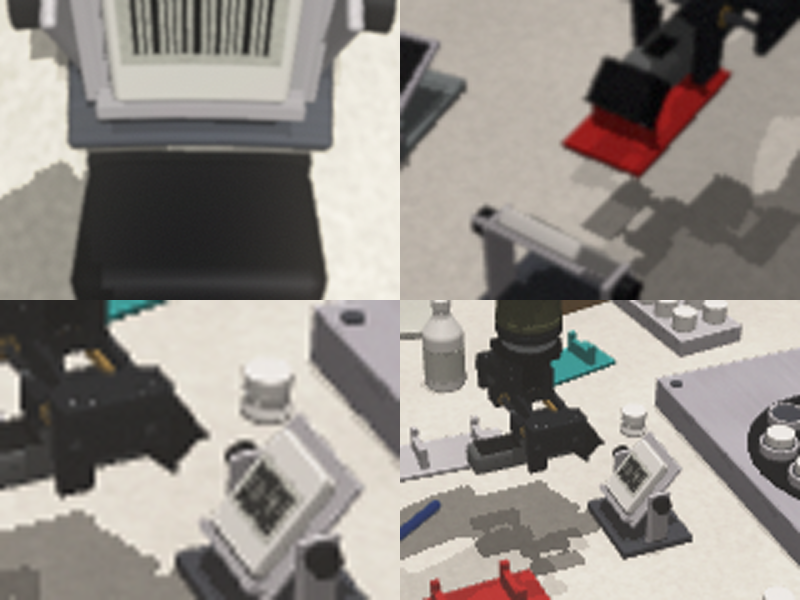

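```bash
python3 - <<'E'
from h import *
s=camera_info("side");w=camera_info("wrist");p=sense()["position"]
for o in [0,.005]:
  for x,z in [(.09,.012),(.068,-.010)]:
    q=p+[x-.001+o,-.023,z-.0028];print(o,q.round(3),np.round(proj(s,q),1))
# wrist: front tip edge at crop row 153 (scale 2)
print([np.round(proj(w,p+[.09-.001+o,y,.012-.0028],True),1) for o in (-.005,0,.005) for y in (-.023,.023)])
print("measured wrist",219+88/2,219+312/2,153/2,"side",353.6,188,347.6,195)
# label bottom edge in wrist/barcode bottom
print([np.round(proj(w,[.6357,.0198,z],True),1) for z in (.087,.089)])
E
```

```text
0 [ 0.583 -0.001  0.162] [353.3 187.4]
0 [ 0.561 -0.001  0.14 ] [346.6 194.8]
0.005 [ 0.588 -0.001  0.162] [354.8 187. ]
0.005 [ 0.566 -0.001  0.14 ] [348.  194.4]
[array([372.7,  89.9]), array([261.2,  89.6]), array([372.9,  78.1]), array([261.1,  77.7]), array([373. ,  66.3]), array([261.1,  65.9])]
measured wrist 263.0 375.0 76.5 side 353.6 188 347.6 195
[array([320.4,   8.8]), array([320.4,   8. ])]
```

apply_moves(targets=[0,0,0,0,-1,0,0,0,0,-1,0,0,0,0,-1,0,0,0,0,-1,0,0,0,0,-1,0,0,0,0,-1,0,0,0,0,-1,0,0,0,0,-1])

```text
time: 8.82
position: [0.4948, 0.0202, 0.1527]
ee_rot: [180.0, -0.0, 0.0]
wrist_force: [0.0, -0.2, -2.6]
opening: 0.036
grip_force: 30.0
```

apply_moves(targets=[0,0,0,0,-1,0,0,0,0,-1,0,0,0,0,-1,0,0,0,0,-1,0,0,0,0,-1,0,0,0,0,-1,0,0,0,0,-1,0,0,0,0,-1])

```text
time: 9.48
position: [0.4947, 0.0203, 0.1527]
ee_rot: [180.0, -0.0, 0.0]
wrist_force: [0.0, -0.2, -2.1]
opening: 0.0356
grip_force: 30.0
```

apply_moves(targets=[0,0,0,0,-1,0,0,0,0,-1,0,0,0,0,-1,0,0,0,0,-1,0,0,0,0,-1,0,0,0,0,-1,0,0,0,0,-1,0,0,0,0,-1])

```text
time: 10.15
position: [0.4948, 0.0203, 0.1527]
ee_rot: [180.0, -0.0, 0.0]
wrist_force: [0.2, 0.6, -1.2]
opening: 0.0356
grip_force: 30.0
```

apply_moves(targets=[-0.03,-0.08,0,0,-1,-0.06,-0.22,0,0,-1,-0.105,-0.4,0,0,-1,-0.105,-0.58,0,0,-1,-0.105,-0.74,0,0,-1,-0.105,-0.88,0,0,-1,-0.105,-0.96,0,0,-1,-0.105,-1,0,0,-1])

```text
time: 10.82
position: [0.4733, 0.2242, 0.1528]
ee_rot: [-179.9, -0.0, 0.3]
wrist_force: [0.1, -0.8, -3.1]
opening: 0.0359
grip_force: 30.0
```

apply_moves(targets=[0,-0.08,0,0.003,-1,0,-0.16,0,0.0067,-1,0,-0.2185,0,0.0067,-1,0,-0.2185,0,0.0067,-1,0,-0.2185,0,0.0067,-1,0,-0.2185,0,0.0067,-1,0,-0.2185,0,0.0067,-1,0,-0.2185,0,0.0067,-1])

```text
time: 11.48
position: [0.4739, 0.2625, 0.1527]
ee_rot: [179.9, 0.0, -2.5]
wrist_force: [-0.5, 0.4, -1.9]
opening: 0.0355
grip_force: 30.0
```

```bash
python3 - <<'E'
from h import *
s=sense();print(s["time"],s["position"],s["ee_rot"],s["wrist_force"])
E
```

```text
11.4833 [0.47385069 0.26251569 0.15269529] [ 1.79940703e+02  5.14305814e-03 -2.47652995e+00] [-0.48816271  0.35295716 -1.92615027]
```

apply_moves(targets=[0,-0.004,0.12,0,-1,0,-0.004,0.27,0,-1,0,-0.004,0.4,0,-1,0,-0.004,0.48,0,-1,0,-0.004,0.54,0,-1,0,-0.004,0.58,0,-1,0,-0.004,0.596,0,-1,0,-0.004,0.596,0,-1])

```text
time: 12.15
position: [0.4739, 0.2646, 0.0336]
ee_rot: [180.0, -0.0, -2.4]
wrist_force: [0.2, -0.0, -2.2]
opening: 0.0355
grip_force: 30.0
```

```bash
python3 - <<'E'
from h import *
s=sense();print(s["time"],s["position"],s["ee_rot"],s["wrist_force"],s["moment"])
E
```

```text
12.15 [0.47385948 0.26458102 0.03360188] [ 1.79989902e+02 -9.05457950e-03 -2.40185810e+00] [ 0.18014055 -0.04223943 -2.19896472] [ 0.04279414 -0.03032159  0.00110488]
```

apply_moves(targets=[0,0,0.003,0,-1,0,0,0.005,0,-1,0,0,0.005,0,-1,0,0,0.005,0,-0.1,0,0,0.005,0,0.5,0,0,0.005,0,1,0,0,0.005,0,1,0,0,0.005,0,1])

```text
time: 12.82
position: [0.4738, 0.2648, 0.0326]
ee_rot: [-180.0, -0.0, -2.4]
wrist_force: [-0.3, 0.3, 0.2]
opening: 0.0641
grip_force: 0.0
```

apply_moves(targets=[0,0,0,0,1,0,0,0,0,1,0,0,-0.1,0,1,0,0,-0.25,0,1,0,0,-0.45,0,1,0,0,-0.65,0,1,0,0,-0.85,0,1,0,0,-0.92,0,1])

```text
time: 13.48
position: [0.4757, 0.266, 0.2218]
ee_rot: [-179.7, -0.4, -2.4]
wrist_force: [-0.0, 0.1, 0.2]
opening: 0.088
grip_force: 0.0
```

```bash
python3 - <<'E'
from h import *
i=camera_info("wrist"); im=camera("wrist"); s=sense();print(s["time"],s["position"],s["ee_rot"])
np.save("w7.npy",i["extrinsics"]);cv2.imwrite("pics/w7.png",im[:,:,::-1])
sd=camera("side");cv2.imwrite("pics/side7.png",sd[:,:,::-1])
g=cv2.cvtColor(im,cv2.COLOR_RGB2GRAY);j=dict(i,extrinsics=np.load("w5.npy"));g5=cv2.imread("pics/w5.png",0)
# head mask comparison, re-projected to z=.05 plane grid
def rect(im,inf):
    ys,xs=np.mgrid[.30:.22:161j,.40:.58:361j]; m=np.array([[proj(inf,[x,y,.045],True) for x,y in zip(a,b)] for a,b in zip(xs,ys)],np.float32)
    return cv2.remap(im,m[...,0],m[...,1],cv2.INTER_LINEAR)
A,B=rect(g5,j),rect(g,i)
for n,R in (("before",A),("after",B)):
    M=(R<45).astype(np.uint8);c,_=cv2.findContours(M,0,2);c=sorted(c,key=cv2.contourArea)[-3:]
    for k in c: r=cv2.minAreaRect(k);print(n,cv2.contourArea(k),np.round(r[0],1),np.round(r[1],1),round(r[2],1))
cv2.imwrite("pics/m5.png",cv2.resize(np.vstack([A,B]),None,fx=1.8,fy=1.8))
E
```

```text
13.5333 [0.4762759  0.26630487 0.22234225] [-179.66506101   -0.48101969   -2.41672126]
before 412.5 [209.5  77. ] [30. 15.] 90.0
before 4737.0 [279.9  79.4] [85.9 89.2] 2.9
before 6563.0 [55.4 69.6] [108.1  64.4] 2.0
after 137.0 [174.5  68. ] [18. 11.] 90.0
after 4416.5 [280.3  76.9] [85.7 89.2] 2.2
after 6497.5 [55.5 67. ] [107.7  64.5] 2.1
```

View pics/m5.png

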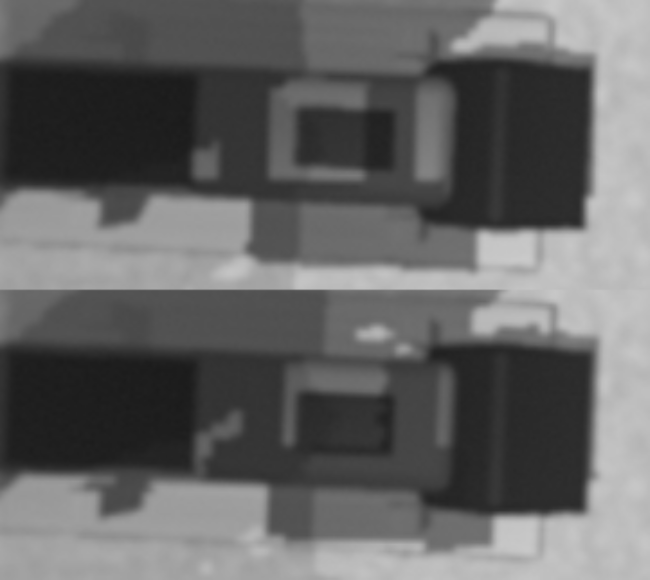

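apply_moves(targets=[0.1,0.3,0,0,0,0.1,1,0,0,-1,0.1,1,0,0,-1,0.1,1,0,0,-1,0.1,1,0,0,-1,0.1,1,0,0,-1])

```text
time: 14.08
position: [0.4836, 0.0542, 0.215]
ee_rot: [179.6, 0.3, -3.1]
wrist_force: [0.4, 0.4, -0.4]
opening: 0.05
grip_force: 0.0
```

apply_moves(targets=[0.1,0.3,0,0,-1,0.1,1,0,0,-1,0.1,1,0,0,-1,0.1,1,0,0,-1,0.1,1,0,0,-1,0.1,1,0,0,-1])

```text
time: 14.58
position: [0.4949, -0.146, 0.215]
ee_rot: [179.7, 0.2, -3.2]
wrist_force: [-0.0, -1.1, 0.2]
opening: 0.0104
grip_force: 0.0
```

```bash
python3 - <<'E'
from h import *
i=camera_info("wrist"); im=camera("wrist"); s=sense();print(s["time"],s["position"],s["ee_rot"])
np.save("w8.npy",i["extrinsics"]);cv2.imwrite("pics/w8.png",im[:,:,::-1])
w1=dict(i,extrinsics=np.load("w1.npy"));sc,sd=camera_info("scene"),camera_info("side")
for q in [onz(w1,393,67.4,.058,True),onz(sc,244.4,190,.058),onz(sd,369.5,273,.058)]: print(q.round(4))
def quad(f,inf,p,fish):
    g=cv2.imread(f,0);u,v=proj(inf,p,fish);print(f,u,v)
    M=(g<75).astype(np.uint8);n,l,st,c=cv2.connectedComponentsWithStats(M)
    k=l[int(v),int(u)] ;print(k,st[k],c[k]);return c[k],st[k]
P=[.517,-.2555,.057];R=[]
for f,inf,fi in [("pics/w1.png",w1,1),("pics/scene0.png",sc,0),("pics/side0.png",sd,0),("pics/w8.png",i,1),("pics/w2.png",dict(i,extrinsics=np.load("w2.npy")),1)]:
    c,st=quad(f,inf,P,fi)
    if 50<st[4]<4000: R.append(ray(inf,*c,fi)); print(onz(inf,*c,.058,fi).round(4))
print(tri(R))
E
```

```text
14.6333 [ 0.49543987 -0.14137196  0.21504998] [ 1.79884608e+02  1.59152895e-01 -2.89476497e+00]
[ 0.519  -0.2534  0.058 ]
[ 0.5246 -0.248   0.058 ]
[ 0.5187 -0.2594  0.058 ]
pics/w1.png 393.8673633769783 69.40987160837389
11 [ 372   46   41   42 1425] [392.40280702  66.79649123]
[ 0.5195 -0.2525  0.058 ]
pics/scene0.png 244.26651486183698 188.14820375689192
8 [233 181  24  19 286] [244.1993007  190.01398601]
[ 0.525  -0.2484  0.058 ]
pics/side0.png 368.3103783809727 272.48142982356126
123 [358 267  24  14 198] [369.24242424 273.18181818]
[ 0.5177 -0.2598  0.058 ]
pics/w8.png 423.45662893574627 155.48987699605854
29 [ 390  122   62   60 2635] [420.25351044 151.0743833 ]
[ 0.5218 -0.2516  0.058 ]
pics/w2.png 534.431010467637 216.63512186998136
40 [522 197  24  33 699] [533.31616595 213.13876967]
[ 0.522  -0.2485  0.058 ]
(array([ 0.52064796, -0.25383551,  0.0522955 ]), [np.float64(0.0002842129115078958), np.float64(0.0008529665346568148), np.float64(0.0006298980053733658), np.float64(0.00028968113816026027), np.float64(0.0006471774837677559)])
```

apply_moves(targets=[0.07,0.2,0,0,-1,0.146,0.4,0.1,0,-1,0.146,0.55,0.2,0,-1,0.146,0.55,0.4,0,-1,0.146,0.55,0.55,0,-1,0.146,0.55,0.65,0,-1,0.146,0.55,0.65,0,-1])

```text
time: 15.22
position: [0.5187, -0.2443, 0.0815]
ee_rot: [-179.7, 0.5, -2.2]
wrist_force: [-0.3, 0.2, 0.1]
opening: 0.0004
grip_force: 0.0
```

```bash
python3 - <<'E'
from h import *
s=sense();print(s["time"],s["position"],s["ee_rot"],s["wrist_force"],s["opening"])
E
```

```text
15.2167 [ 0.51867716 -0.2443004   0.0815075 ] [-179.74233895    0.52331202   -2.24887261] [-0.3069936   0.21565706  0.11095029] 0.0004348008095438159
```

apply_moves(targets=[0,0,0,0,-1,0,0,0.04,0,-1,0,0,0.08,0,-1,0,0,0.11,0,-1,0,0,0.14,0,-1,0,0,0.16,0,-1,0,0,0.175,0,-1,0,0,0.175,0,-1])

```text
time: 15.88
position: [0.5202, -0.2482, 0.0513]
ee_rot: [180.0, 0.1, -2.4]
wrist_force: [-2.7, 0.4, 6.8]
opening: 0.0007
grip_force: 2.8
```

```bash
python3 - <<'E'
from h import *
s=sense();print(s["time"],s["position"],s["ee_rot"],s["wrist_force"],s["opening"])
E
```

```text
15.8833 [ 0.52022974 -0.24818786  0.0512629 ] [ 1.79964916e+02  1.43375973e-01 -2.42788025e+00] [-2.72578786  0.42488638  6.7691078 ] 0.0006614995764454098
```

apply_moves(targets=[0,0,0.015,0,-1,0,0,0.03,0,-1,0,0,0.03,0,-1,0,0,0.03,0,-1])

```text
time: 16.22
position: [0.5196, -0.2484, 0.0457]
ee_rot: [179.9, 0.2, -2.5]
wrist_force: [-4.6, -1.4, 7.2]
opening: 0.0004
grip_force: 3.5
```

apply_moves(targets=[0,0,0.01,0,-1,0,0,0.02,0,-1,0,0,0.02,0,-1])

```text
time: 16.47
position: [0.5194, -0.2485, 0.0438]
ee_rot: [179.9, 0.2, -2.5]
wrist_force: [-8.6, 1.1, 24.8]
opening: 0.0006
grip_force: 12.1
```

apply_moves(targets=[0,0,0,0,-1,0,0,0,0,-1,0,0,0,0,-1,0,0,0,0,-1,0,0,0,0,-1,0,0,0,0,-1,0,0,0,0,-1,0,0,0,0,-1])

```text
time: 17.13
position: [0.5194, -0.2485, 0.0438]
ee_rot: [179.9, 0.2, -2.5]
wrist_force: [-7.9, 1.8, 24.0]
opening: 0.0004
grip_force: 12.2
```

apply_moves(targets=[0,0,-0.03,0,-1,0,0,-0.07,0,-1,0,0,-0.11,0,-1,0,0,-0.15,0,-1,0,0,-0.25,0,-1,0,0,-0.4,0,-1,0,0,-0.6,0,-1,0,0,-0.8,0,-1])

```text
time: 17.8
position: [0.5202, -0.2473, 0.2023]
ee_rot: [-179.9, 0.2, -2.4]
wrist_force: [1.1, -0.2, 0.4]
opening: 0.0007
grip_force: 0.0
```

apply_moves(targets=[0,0,0,0,-1,0,0,0,0,-1,0,0,0,0,-1,0,0,0,0,-1])

```text
time: 18.13
position: [0.5203, -0.2473, 0.2001]
ee_rot: [-179.9, 0.2, -2.4]
wrist_force: [-0.1, 0.2, -0.3]
opening: 0.0003
grip_force: 0.0
```

```bash
python3 - <<'E'
from h import *
s=sense();print(s["time"],s["position"],s["wrist_force"],s["dq"].max())
g=camera("side");sd=camera_info("side");sc=camera_info("scene");g2=camera("scene")
for f,n,a,i in [("scene0","scene",g2,sc),("side2","side",g,sd)]:
    b=cv2.imread(f"pics/{f}.png")[:,:,::-1]
    for m,p in [("pedal",[.52,-.2535,.056]),("jarA",[.721,-.21,.018]),("jarB",[.739,.229,.018]),("bottle",[.509,.473,.07]),("beaker",[.513,-.469,.04]),("scanner",[.49,.262,.05]),("stand",[.64,.02,.08])]:
        u,v=map(int,proj(i,p)); A=a[max(v-12,0):v+12,max(u-12,0):u+12].astype(int);B=b[max(v-12,0):v+12,max(u-12,0):u+12].astype(int)
        print(n,m,np.abs(A-B).mean().round(1),(np.abs(A-B).max(2)>40).mean().round(2))
E
```

```text
18.1333 [ 0.52028778 -0.24731964  0.20005908] [-0.10473721  0.2021     -0.27725606] 0.5974155462529326
scene pedal 12.2 0.07
scene jarA 6.1 0.0
scene jarB 6.4 0.0
scene bottle 5.0 0.0
scene beaker 4.7 0.0
scene scanner 6.9 0.0
scene stand 5.6 0.0
side pedal 31.6 0.38
side jarA 9.0 0.0
side jarB 119.6 0.81
side bottle 10.5 0.0
side beaker 10.2 0.0
side scanner 13.8 0.07
side stand 96.4 0.78
```

```bash
python3 -c "
from plant import *
print(finish_job())"
```

```text
the job is handed in; nothing more can be done
None
```

The job is handed in after about 18 s. The scanner was held about 9 cm from the label centre for 2 s, with the beam about 2–3° off square because the tool can't pitch. It went back in its rest within about 1 mm, the pedal was pressed to its stop (about 25 N) and released, and the jars, bottle and beaker were left where they stood.

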